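Ready the table easel for the next painting board

TASK

The painter across the table is about to slip a new board into the table easel. Take the brush that stands in the easel's ledge and stand it, tail first, right down in the narrow-necked bottle, and let go of it; then take the easel's sprung top clamp by its knob, pull its rod up out of the mast tube until the dark mark ring has just come out of the tube's mouth, and finish while still holding it there, still, by the knob. Do not let the clamp snap back, do not tip the bottle, and leave the other things on the table where they are.

Things in the scene. Friction and masses are not known exactly. Their poses are not given: they have to be found in the camera images.
- easel: Small upright wooden H-frame table easel, fixed. Origin on the table under the mast's axis; x = its front, away from the robot within 0.35 rad; z up. Uprights 18 mm square at y = ±45 mm, 189 mm high; head rail 26 x 130 mm, top at 187 mm. Ledge 290 mm long (y), x = 10 to 65 mm, top at 80 mm, lip to 90 mm; 10 mm brush holes through it at x = 50, y = ±115 mm, each over a socket in a floor runner.
- brush: Round paint brush, 165 mm long, 20 g, nearly upright, tail down, in the ledge hole at y = -115 mm of the easel, tail 12 mm above the table. Origin at the tail end, z towards the bristles. Handle 8 mm thick from 0 to 115 mm, metal ferrule 10 mm thick from 115 to 142 mm, bristles to 165 mm. Lift it straight up 75 mm or more to free it from the ledge.
- ferrule (a point): The point on the brush's axis to grip it: middle of the metal ferrule, 127 mm above the tail end, 38 mm below the bristle tip.
- bottle: Loose open bottle of brown glass with a narrow neck, 0.2 to 0.35 kg, 90 mm high: body 64 mm wide up to 50 mm, neck 24 mm outside, its bore 16 mm; inner floor 6 mm above the underside. Origin at the centre of the underside, z up. It stands in one of three places to the robot's right, swapped with the cup and the paint bottle.
- bottle_mouth (a point): Centre of the bottle's mouth, 90 mm above its underside.
- clamp_rod (a joint): How far the 12 mm steel rod of the top clamp is pulled up out of the mast tube, in m. 0 = clamp down on the tube's mouth, 0.060 = lower edge of the dark mark ring level with the tube's mouth, 0.090 = stop. An inner spring draws it back: with the clamp's weight about 8 N at 0, 16 N at 0.060. It does not latch: let go, it snaps back.
- mark_ring (a point): Lower edge of the dark ring, 4 mm high, turned round the steel rod; on the rod's axis, 60 mm below the underside of the clamp, so hidden in the tube until pulled out. It moves with the rod.
- tube_mouth (a point): Centre of the upper mouth of the aluminium mast tube (18 mm thick, upright, 21 mm dark collar at the mouth), 197 to 227 mm above the table as the mast was set and locked. On it sits the wooden clamp, 16 mm thick, 70 mm wide (easel's y), from easel x = -14 to +40 mm, its front lip hanging 10 mm down.
- pull_knob: Round wooden pull knob on top of the clamp, 26 mm in diameter, its grip from 4 to 34 mm above its origin, upright. Its origin lies on the rod's axis on top of the clamp, 16 mm above the tube's mouth when the rod is in. Nothing stands above it.
- knob_grip (a point): Point on the knob's axis to grip it, 19 mm above the clamp's top and 15 mm below the knob's top.
- cup: Open paper cup 74 mm wide at the rim, 88 mm high; leave it. Origin at the centre of its underside.
- paint: Capped blue paint bottle 56 mm wide, 140 mm high; leave it. Origin at the centre of its underside.
- tube: Paint tube lying on the table, 90 x 24 x 14 mm and a cap; leave it. Origin at its underside.
- sharpener: Small metal pencil sharpener, 26 x 16 x 12 mm; leave it. Origin at its underside.
- palette: Flat white palette with dabs of paint, 100 x 190 x 8 mm; leave it. Origin at its underside.
Not all that is in view belongs to the job. What is meant by the bottle is not pink, and is the larger of those in its own colour.

How it is judged:
By the outcome, as a careful person would: the job done as asked, in the order asked, and still so for the second after the job is handed in, while the arm keeps its last pose, push and grip.
It also fails if it takes over 58 s, if anything falls off the work surface, if the arm or the gripper's body presses on something with over 40 N, if the wrist force passes 120 N, or if a joint passes its speed limit or range.

ROBOT

A 7-joint arm with a two-finger parallel gripper is mounted at the origin on the work surface. World frame = base frame: x ahead of the robot, y to its left, z up, the work surface at z = 0. Lengths are in m, angles in rad, forces in N, time in s.
With the tool pointing down it reaches from about 0.425 to 0.925 m from the base axis. Payload 6.8 kg.
Tool frame: the origin (TCP) lies at the very end of the fingers, on their centre line; the grasp point (between the pads) lies 19 mm behind it; z points along the fingers, y is the line along which they close (so a half turn about z gives the same grasp; the last joint's range is limited). The gripper opens to 85 mm and grips with 20 to 120 N. Pads are 22 mm wide; open, the fingers measure 114 mm over their backs; the gripper's body (76 mm by 85 mm) begins 54 mm behind the grasp point. The pads swing forward as they close: fully open they stand 13 mm farther back than shut.
Start: joints at [1.092, 0.477, 0.022, 1.555, -0.011, 1.109, -0.083], TCP at [0.245, -0.629, 0.231] pointing down, gripper open.
Joint ranges: [-2.96, 2.96], [-0.34, 2.1], [-1.41, 1.46], [0.24, 2.44], [-1.37, 4.51], [0.17, 1.92], [-2.96, 2.96]. Speed limits (rad/s): [2.39, 2.39, 3.14, 3.14, 3.14, 3.14, 3.14].

INTERFACE

Orientations are given as a 3x3 rotation matrix whose columns are the frame's x, y, z axes.
In Python, from rig import r gives the robot as it stands. Calls block until the motion is done:
- r.move_ptp(position, orientation): joint-space move of the TCP to a pose.
- r.move_linear(position, orientation=None, feed=0.15): straight line of the TCP; orientation=None keeps the orientation; feed is the mean speed in m/s.
- r.move_joints(angles): joint-space move.
- r.open() and r.grasp(): open the fingers fully, or close them until they stop; the grip force is fixed at half the most.
- r.pause(seconds).
- r.ik(position, orientation): joint angles nearest the present ones, or None.
- r.capture(name): name is "scene" or "top"; returns (picture, depth): 400x640x3 uint8, red, green, blue; 400x640 float32, m along the optical axis (not along the pixel's ray), 0 where there is no reading.
- r.get_calibration(name): a dict with "K" (3x3 intrinsics, pixels), "dist_coeffs" ([k1, k2, p1, p2, k3] as OpenCV has them; the pictures are not rectified), "extrinsics" (4x4, takes a point from camera to world coordinates). Camera axes: x right, y down, z forward; pixel columns grow to the right and rows downward; lengths in m; the calibration is good to about 2 mm. A picture is of the moment at which its call begins. get_calibration takes no time and is no camera call.
A pose or a line that the arm cannot do raises r.PlanningError and nothing moves.
- r.sign_off(): hands the job in; it is judged then, once.
Trained networks look in the newest picture that a camera, given by its name, has taken for a name from the list of things; names that differ only in an ending like _2 or _b are one class to them, and where a whole thing is asked for, a point or a joint stands for the part that bears it (a point fixed in the world has none). Each returns a list of dicts, best first, with "conf" (0 to 1); they miss things now and then, are a little off and sometimes report something else, mostly with a low value. They report only what shows in the picture. A call takes as long as a camera call. They do not tell look-alikes from the thing itself.
- r.boxes_of(camera, label): "at" ([x, y, z] in m, in world coordinates, good to about 4 mm: the middle of the surface that is visible of it).
- r.outline_of(camera, label): "region" (400x640 bool, what is visible of it).
- r.landmark_of(camera, label): "at" ([x, y, z] in m, in world coordinates, good to about 4 mm: a listed point, or the origin of a listed thing).
Readings, each from a call of its own:
- r.get_t(): time.
- r.get_qpos(): joint angles.
- r.get_dq(): joint speeds.
- r.get_joint_torque(): joint torques, N m.
- r.get_position(): TCP position.
- r.get_eef_rot(): TCP orientation.
- r.get_ft_force(): force on the tool from outside, world axes, zero at the start.
- r.get_moment(): the same for the moment, N m.
- r.get_gripper_width(): opening from 0.0 (shut) to 1.0 (fully open).
- r.get_grasp_force(): force on a finger pad.
Only numpy, scipy, OpenCV 4.12 (cv2) and the standard library are available. Lean on these libraries where they do the work, as an engineer would, in place of code of your own. Each camera call takes 0.05 s, during which the arm holds its last target. There are 200 camera calls.

## Working session

There is one attempt and no reset: what is moved stays moved. The work goes in short steps, each a Python script; the robot and the scene stay as the last script left them, time stands still between calls to the robot, and variables do not carry over. Pictures are saved under pics/ and viewed, at most 10 in all, crops included, and the job is handed in when it is done.

```bash
ls; mkdir -p pics; python3 - <<'E'
from rig import r
import cv2,numpy as np
for c in("scene","top"):
    p,d=r.capture(c); cv2.imwrite(f"pics/{c}0.png",p[:,:,::-1]); np.save(f"pics/{c}0.npy",d)
    k=r.get_calibration(c); print(c,np.round(k["K"],1).tolist(),k["dist_coeffs"],np.round(k["extrinsics"],3).tolist())
    for l in("bottle","brush","cup","paint","easel","pull_knob","tube","palette"):
        print(l,[(np.round(o["at"],3).tolist(),round(o["conf"],2)) for o in r.landmark_of(c,l)])
    for l in("ferrule","bottle_mouth","tube_mouth","knob_grip"):
        print(l,[(np.round(o["at"],3).tolist(),round(o["conf"],2)) for o in r.landmark_of(c,l)])
print(r.get_t())
E
```

```text
pics
scene [[387.4, 0.0, 315.8], [0.0, 387.4, 194.5], [0.0, 0.0, 1.0]] [-0.08267608  0.          0.          0.          0.        ] [[0.554, 0.567, -0.61, 1.122], [0.833, -0.367, 0.415, -0.438], [0.011, -0.737, -0.675, 0.803], [0.0, 0.0, 0.0, 1.0]]
bottle [([0.484, -0.323, -0.003], 0.85), ([0.48, -0.43, -0.001], 0.84), ([0.37, -0.329, -0.002], 0.61)]
brush [([0.378, 0.036, -0.001], 0.61)]
cup [([0.612, -0.207, -0.002], 0.79), ([0.484, -0.324, -0.005], 0.23)]
paint [([0.463, -0.156, 0.004], 0.61)]
easel [([0.564, 0.133, 0.0], 0.59), ([0.48, -0.322, -0.004], 0.37)]
pull_knob [([0.575, 0.136, 0.242], 0.69)]
tube []
palette [([0.355, 0.337, 0.001], 0.82)]
ferrule [([0.649, 0.037, 0.14], 0.64)]
bottle_mouth [([0.482, -0.315, 0.087], 0.96), ([0.381, 0.036, -0.003], 0.67), ([0.476, -0.432, 0.059], 0.59), ([0.365, -0.324, 0.089], 0.55)]
tube_mouth [([0.569, 0.133, 0.223], 0.98)]
knob_grip [([0.381, 0.148, 0.002], 0.73), ([0.571, 0.133, 0.256], 0.59)]
top [[395.4, 0.0, 317.3], [0.0, 395.4, 199.4], [0.0, 0.0, 1.0]] [0.02909699 0.         0.         0.         0.        ] [[0.016, -0.997, 0.07
[... 166 characters left out ...]
2), ([0.474, -0.43, -0.005], 0.48), ([0.572, 0.136, 0.223], 0.48)]
brush [([0.645, 0.036, 0.012], 0.58)]
cup [([0.613, -0.211, -0.002], 0.68)]
paint [([0.454, -0.156, -0.002], 0.57)]
easel [([0.571, 0.132, -0.005], 0.77)]
pull_knob [([0.567, 0.136, 0.237], 0.63), ([0.647, 0.037, 0.143], 0.17)]
tube [([0.378, 0.037, -0.002], 0.73)]
palette [([0.352, 0.333, -0.005], 0.62)]
ferrule [([0.648, 0.034, 0.143], 0.56)]
bottle_mouth [([0.38, 0.153, 0.004], 0.74), ([0.362, -0.329, 0.09], 0.72), ([0.482, -0.323, 0.09], 0.59), ([0.477, -0.434, 0.063], 0.45)]
tube_mouth [([0.572, 0.137, 0.225], 0.93), ([0.571, 0.132, 0.257], 0.5)]
knob_grip [([0.573, 0.132, 0.255], 0.61), ([0.65, 0.034, 0.144], 0.56)]
1.3
```

View pics/scene0.png

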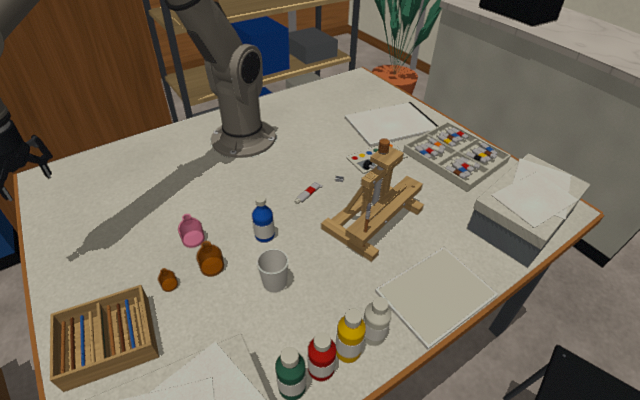

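View pics/top0.png

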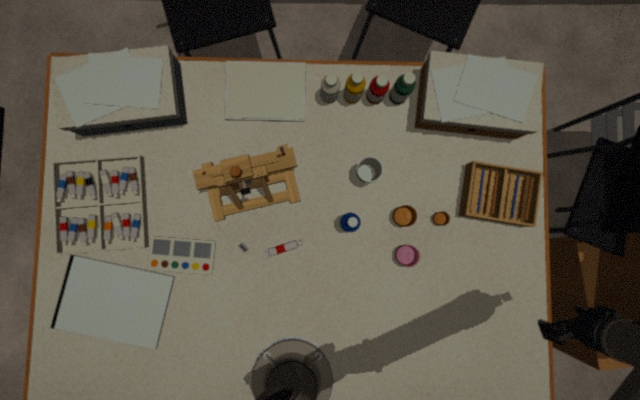

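Scene view: the candidates for the bottle are large brown (210,260), small brown (168,280) and pink (191,230). In the top view they are at (404,216), (441,218) and (405,256). I choose the large brown one, at about (0.482, -0.323). The brush is at the right ledge end, near (368,215). I'll check both in one close crop.

```bash
python3 - <<'E'
from rig import r
import cv2,numpy as np
s=cv2.imread("pics/scene0.png");t=cv2.imread("pics/top0.png")
def crop(im,x,y,w,h): return cv2.resize(im[y:y+h,x:x+w],(400,300),interpolation=cv2.INTER_CUBIC)
im=np.vstack([np.hstack([crop(s,150,210,100,75),crop(s,320,130,132,99+30)]),np.hstack([crop(t,370,180,100,75),crop(t,190,140,120,90)])])
cv2.imwrite("pics/crop0.png",np.clip(im*1.5,0,255).astype(np.uint8))
for c in("scene","top"):
    r.capture(c)
    for l in("brush","bottle"):
        for o in r.outline_of(c,l):
            v,u=np.nonzero(o["region"]); print(c,l,round(o["conf"],2),u.min(),u.max(),v.min(),v.max(),len(u))
    for l in("ferrule","bottle_mouth","tube_mouth","knob_grip","brush"):
        for o in r.landmark_of(c,l): print(c,l,np.round(o["at"],4),round(o["conf"],2))
E
```

```text
scene brush 0.43 364 370 203 231 111
scene brush 0.43 197 223 242 276 725
scene bottle 0.91 178 203 214 247 656
scene bottle 0.87 198 222 242 276 652
scene bottle 0.83 158 177 269 291 351
scene ferrule [0.6461 0.0393 0.1386] 0.58
scene bottle_mouth [ 0.486  -0.3173  0.0869] 0.82
scene bottle_mouth [ 0.3638 -0.3248  0.0889] 0.79
scene bottle_mouth [ 0.4739 -0.4323  0.0589] 0.78
scene tube_mouth [0.5687 0.1338 0.2232] 0.85
scene knob_grip [0.5737 0.1303 0.2561] 0.44
top brush 0.36 266 301 240 256 279
top bottle 0.97 395 419 245 266 419
top bottle 0.95 393 416 206 226 410
top bottle 0.65 432 449 211 225 217
top ferrule [0.6485 0.0347 0.1408] 0.37
top bottle_mouth [ 0.4807 -0.3196  0.089 ] 0.89
top bottle_mouth [ 0.363  -0.3306  0.0905] 0.8
top bottle_mouth [ 0.4773 -0.4354  0.0632] 0.73
top tube_mouth [0.5731 0.1375 0.2223] 0.95
top tube_mouth [ 0.3504  0.3352 -0.0035] 0.46
top knob_grip [0.6486 0.0334 0.1372] 0.74
top knob_grip [ 0.4598 -0.1566  0.    ] 0.2
top brush [0.6496 0.0363 0.0101] 0.55
```

View pics/crop0.png

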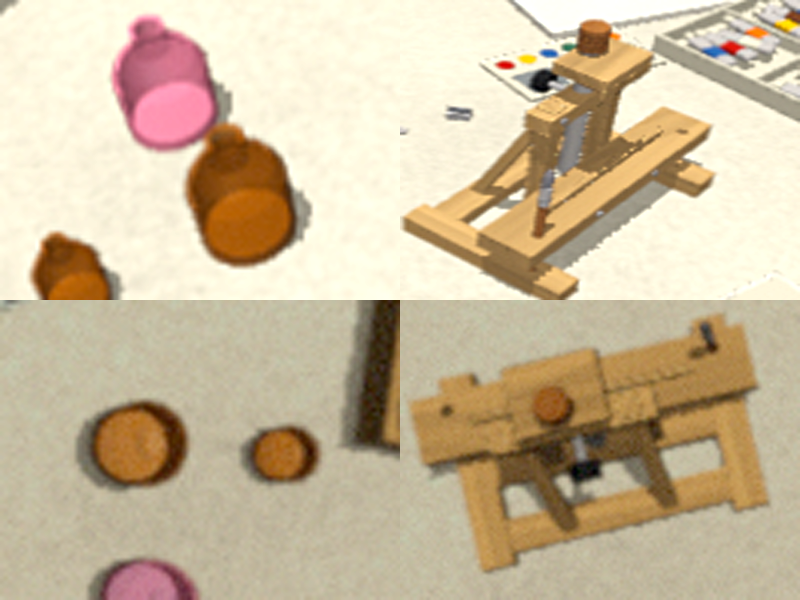

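Crop: the large brown bottle is the bigger of the two brown ones and its neck shows at scene (207,243). The brush leans slightly in the right ledge hole. The choice is confirmed, so I'm moving to grasp the brush.

```bash
cat > h.py <<'E'
from rig import r
import numpy as np, cv2
def R(yaw,s=1):  # closing axis at yaw+90deg, tool down
    y=s*np.array([-np.sin(yaw),np.cos(yaw),0]); z=np.array([0,0,-1.]); return np.c_[np.cross(y,z),y,z]
def best(yaw,p):
    q0=r.get_qpos(); c=[]
    for s in(1,-1):
        q=r.ik(p,R(yaw,s))
        if q is not None: c.append((np.abs(np.array(q)-q0).max(),s))
    print(c); return R(yaw,min(c)[1])
def lm(l,near,n=5,cams=("scene","top"),tol=.03):
    o={}
    for c in cams:
        v=[]
        for _ in range(n):
            r.capture(c)
            v+=[e["at"] for e in r.landmark_of(c,l) if np.linalg.norm(np.array(e["at"])-near)<tol]
        o[c]=np.round(np.mean(v,0),4) if v else None; print(l,c,len(v),o[c],np.round(np.std(v,0),4) if v else "")
    return o
def shot(c,name,box,k):
    p,_=r.capture(c); x,y,w,h=box
    cv2.imwrite(f"pics/{name}.png",cv2.resize(p[y:y+h,x:x+w,::-1],None,fx=k,fy=k,interpolation=cv2.INTER_CUBIC))
E
python3 - <<'E'
from h import *
lm("bottle_mouth",[.482,-.32,.089],4)
lm("brush",[.648,.036,.012],4)
lm("ferrule",[.648,.036,.139],4)
t0=r.get_t()
p=np.array([.6478,.0355,.30]); M=best(.256,p)
r.move_ptp(p,M); print(r.get_t()-t0)
r.move_linear(p*[1,1,0]+[0,0,.121],feed=.12)
r.grasp(); print(r.get_gripper_width(),r.get_grasp_force(),r.get_ft_force(),r.get_position(),r.get_t())
shot("scene","g1",(300,100,160,150),4)
E
```

```text
bottle_mouth scene 3 [ 0.483  -0.3174  0.0879] [0.001  0.0025 0.0013]
bottle_mouth top 4 [ 0.4796 -0.3209  0.0895] [0.0007 0.0006 0.0019]
brush scene 0 None 
brush top 4 [0.6458 0.0352 0.0118] [0.0014 0.0019 0.0005]
ferrule scene 4 [0.6498 0.0385 0.1415] [0.0015 0.0013 0.0009]
ferrule top 4 [0.65   0.0353 0.1397] [0.001  0.0019 0.001 ]
[(np.float64(1.467916649285747), 1), (np.float64(1.5320228597645151), -1)]
2.75
0.09987619783709192 58.31056318213086 [ 0.90693292 -0.43871597  1.06522596] [0.64784222 0.03558851 0.12106884] 9.5833
```

View pics/g1.png

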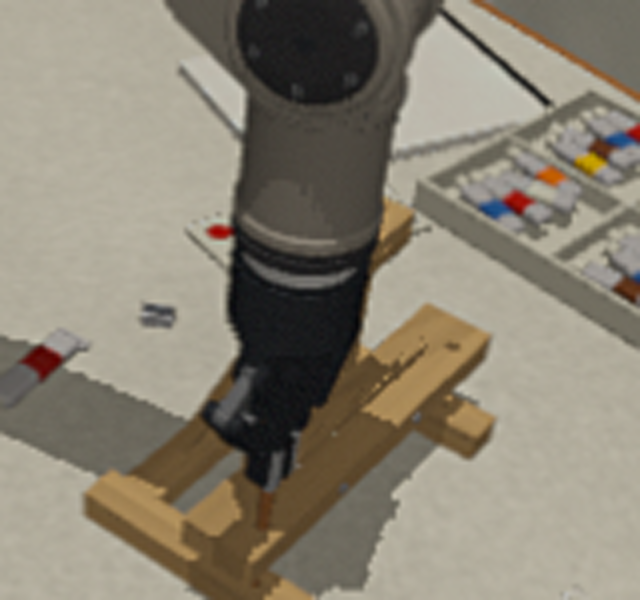

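The gripper holds the ferrule over the ledge at crop (270,460). I'll lift, carry the brush over the bottle, and look at where the tail sits.

```bash
python3 - <<'E'
from h import *
p=r.get_position()
r.move_linear([p[0],p[1],.30],feed=.12)
print(r.get_gripper_width(),r.get_ft_force())
r.move_ptp([.482,-.320,.255],best(.256,[.482,-.320,.255]))
r.pause(.3)
print(r.get_t(),r.get_position(),r.get_gripper_width())
q=np.array([.482,-.32,.147])
lm("brush",q,4,tol=.05); lm("ferrule",q+[0,0,.127],2,tol=.05); lm("bottle_mouth",[.482,-.32,.089],3)
for c in("scene","top"):
    p_,_=r.capture(c); cv2.imwrite(f"pics/{c}2.png",p_[:,:,::-1])
s=cv2.imread("pics/scene2.png")[150:300,140:290]; cv2.imwrite("pics/c2.png",cv2.resize(s,None,fx=4,fy=4,interpolation=cv2.INTER_CUBIC))
E
```

```text
0.09694734067754643 [-0.567395   -1.15824562 -0.51210043]
[(np.float64(0.6974314349064198), 1), (np.float64(2.2710976021639535), -1)]
13.0417 [ 0.48251587 -0.31933519  0.25508827] 0.09660876012186406
brush scene 4 [ 0.4856 -0.3193  0.1446] [0.0008 0.0012 0.0012]
brush top 0 None 
ferrule scene 2 [ 0.4838 -0.3154  0.2735] [0.0012 0.0017 0.0003]
ferrule top 0 None 
bottle_mouth scene 3 [ 0.4829 -0.3171  0.0882] [0.0004 0.0006 0.0008]
bottle_mouth top 3 [ 0.4807 -0.3222  0.09  ] [0.0006 0.0002 0.0005]
```

View pics/c2.png

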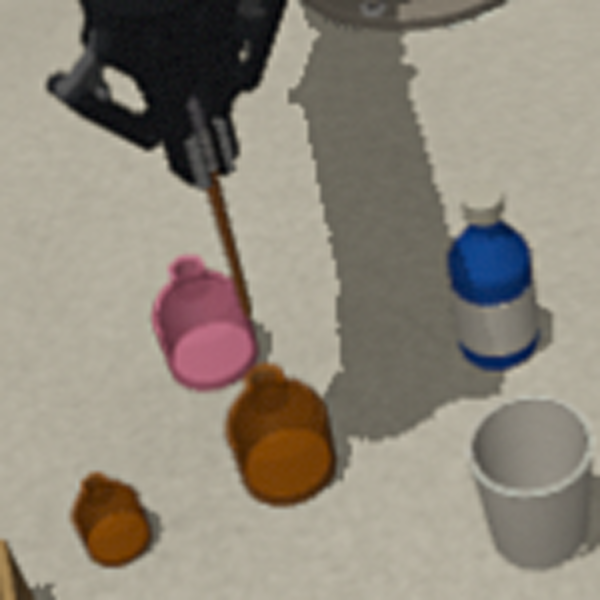

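The brush hangs with its tail at crop (246,312), about 6 cm above the mouth at (265,372). Comparing both points in the same camera, the tail needs about (-3,+2) mm. I'll correct, drop to just above the mouth and measure again.

```bash
python3 - <<'E'
from h import *
r.move_linear([.4796,-.3171,.210],feed=.1); r.pause(.3)
p=r.get_position(); print(p)
a=lm("brush",p-[0,0,.108],6,("scene",),.05)["scene"]; f=lm("ferrule",p+[0,0,.019],4,("scene",),.05); b=lm("bottle_mouth",[.482,-.32,.089],4,("scene",))["scene"]
print("corr",b-a,r.get_t())
shot("scene","c3",(165,190,80,80),7)
E
```

```text
[ 0.47987204 -0.31723599  0.21053915]
brush scene 5 [ 0.482  -0.3164  0.1003] [0.0015 0.0006 0.0017]
ferrule scene 2 [ 0.4813 -0.3136  0.2292] [0.0004 0.0005 0.0021]
bottle_mouth scene 4 [ 0.4837 -0.3174  0.086 ] [0.0005 0.0026 0.0013]
corr [ 0.0017 -0.001  -0.0143] 17.2417
```

View pics/c3.png

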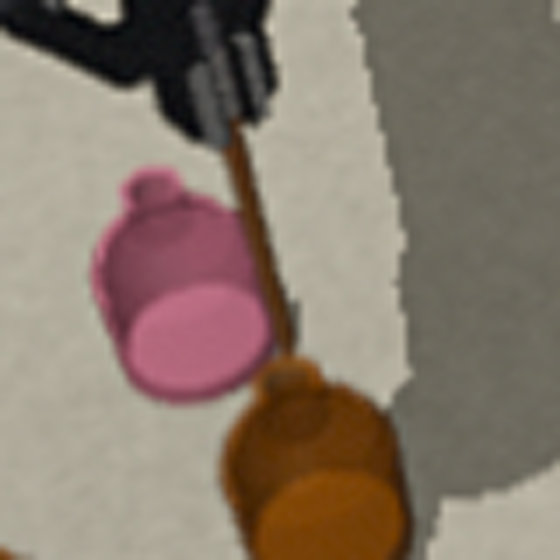

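The tail (287,350) is just above the mouth ellipse (288,373) and in line with it to within about 2 mm. I'll insert in steps and watch the force.

```bash
python3 - <<'E'
from h import *
x,y=.4803,-.3184; f0=r.get_ft_force()
r.move_linear([x,y,.210],feed=.05)
for z in (.200,.193,.186,.17,.15,.135,.125,.120,.117):
    d=(.198-z) if z<.198 else 0
    r.move_linear([x+.007*d,y-.02*d,z],feed=.07)
    f=r.get_ft_force()-f0; print(z,np.round(f,2),r.get_gripper_width())
    if np.linalg.norm(f)>4: print("STOP"); break
print(r.get_position(),r.get_t())
shot("scene","c4",(140,170,110,110),5)
E
```

```text
0.2 [-0.6   0.47 -0.98] 0.09884367446246617
0.193 [-1.29  1.56 -0.53] 0.09660122479130033
0.186 [-0.47  0.92  0.43] 0.09385301235855414
0.17 [ 0.05  1.22 -0.78] 0.10047603028440187
0.15 [0.59 1.16 0.01] 0.09723009424319341
0.135 [-0.53  0.13 -0.12] 0.09687605658738781
0.125 [-0.54  0.62 -0.32] 0.0989479022893755
0.12 [-0.61  1.92  0.11] 0.09797030217876508
0.117 [-0.59  1.18 -0.11] 0.09947383759338256
[ 0.48077371 -0.32001103  0.11685073] 20.3
```

View pics/c4.png

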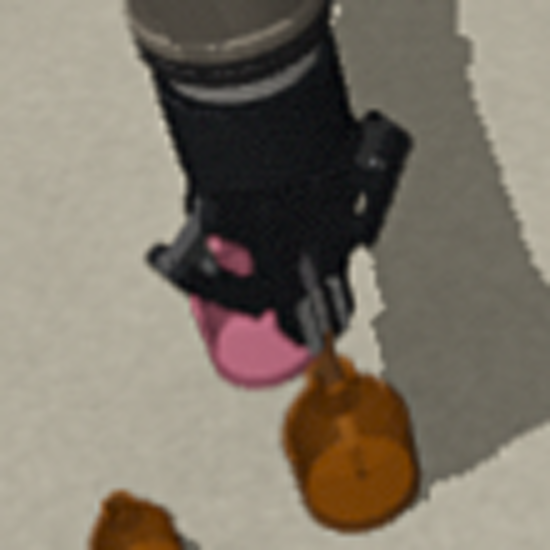

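The brush is down the bore and its tail shows through the glass near the bottom, at (362,475). I'll release, retreat and check.

```bash
python3 - <<'E'
from h import *
r.open(); p=r.get_position(); r.move_linear([p[0],p[1],.27],feed=.15)
k=np.array([.571,.134,.34]); r.move_ptp(k,best(.256,k)); r.pause(.2); print(r.get_t())
shot("scene","c5",(150,180,110,110),5)
lm("brush",[.482,-.32,.006],2,tol=.04); lm("ferrule",[.482,-.32,.133],2,tol=.04)
lm("knob_grip",[.571,.134,.257],4); lm("pull_knob",[.571,.134,.239],4); lm("tube_mouth",[.571,.134,.223],3)
print(r.get_t())
E
```

```text
[(np.float64(0.9114827545147381), 1), (np.float64(3.195030629120592), -1)]
24.15
brush scene 0 None 
brush top 2 [ 0.4798 -0.3202  0.0067] [0.0008 0.001  0.0008]
ferrule scene 2 [ 0.4811 -0.3124  0.1326] [0.0004 0.0005 0.0003]
ferrule top 1 [ 0.479  -0.3118  0.1328] [0. 0. 0.]
knob_grip scene 4 [0.5723 0.1319 0.2554] [0.0009 0.0009 0.0005]
knob_grip top 0 None 
pull_knob scene 4 [0.5741 0.1348 0.2386] [0.0012 0.0017 0.002 ]
pull_knob top 0 None 
tube_mouth scene 3 [0.5679 0.1338 0.2221] [0.0008 0.0001 0.0015]
tube_mouth top 0 None 
27.2
```

View pics/c5.png

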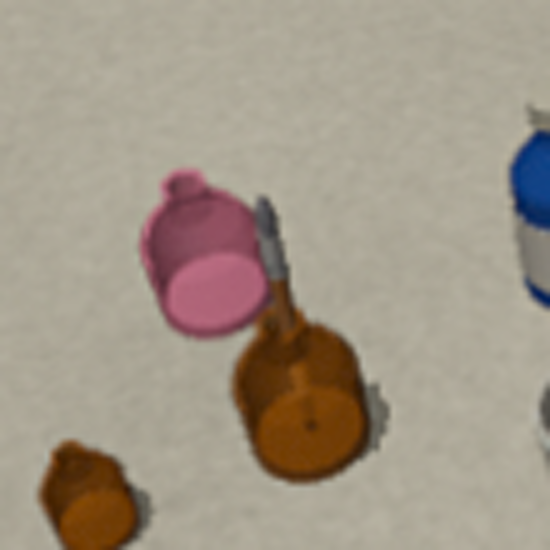

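The brush stands in the bottle, with its tail on the floor at (310,425) and the ferrule at z = 0.133. The bottle is upright. Next I grasp the knob and pull slowly.

```bash
python3 - <<'E'
from h import *
f0=r.get_ft_force()
r.move_linear([.5715,.1342,.3],feed=.12)
r.move_linear([.5715,.1342,.243],feed=.06)
print(np.round(r.get_ft_force()-f0,2))
r.grasp(); p=np.array(r.get_position()); print(p,r.get_gripper_width(),r.get_grasp_force(),np.round(r.get_ft_force()-f0,2),r.get_t())
for d in(.01,.03,.05,.0615):
    r.move_linear([p[0],p[1],p[2]+d],feed=.04)
    print(d,r.get_position()[2]-p[2],np.round(r.get_ft_force()-f0,1),r.get_gripper_width())
r.pause(.2); print(r.get_position()-p,r.get_t())
lm("mark_ring",[.5715,.1342,.224],4); lm("tube_mouth",[.5715,.1342,.222],4); lm("knob_grip",[.5715,.1342,.318],2)
shot("scene","c6",(345,110,80,80),7)
E
```

```text
[-0.58 -1.21 -0.1 ]
[0.57168871 0.13367584 0.2433629 ] 0.28513594663325226 58.71398627758026 [-1.77 -3.47  4.8 ] 29.3667
0.01 0.00956206819412439 [ 3.   0.5 -8.1] 0.2845523275628286
0.03 0.029793966781381603 [  3.3   0.7 -12.6] 0.288570521024355
0.05 0.04962520308976223 [  5.2  -0.1 -14.3] 0.28432126507441446
0.0615 0.061037613389713946 [  4.4   1.2 -16.3] 0.2854264405943127
[-0.00014867 -0.00010895  0.06103968] 31.7167
mark_ring scene 4 [0.5708 0.133  0.223 ] [0.0015 0.0014 0.001 ]
mark_ring top 0 None 
tube_mouth scene 4 [0.5686 0.1323 0.2233] [0.0014 0.0012 0.0008]
tube_mouth top 0 None 
knob_grip scene 1 [0.5704 0.1307 0.3166] [0. 0. 0.]
knob_grip top 0 None
```

View pics/c6.png

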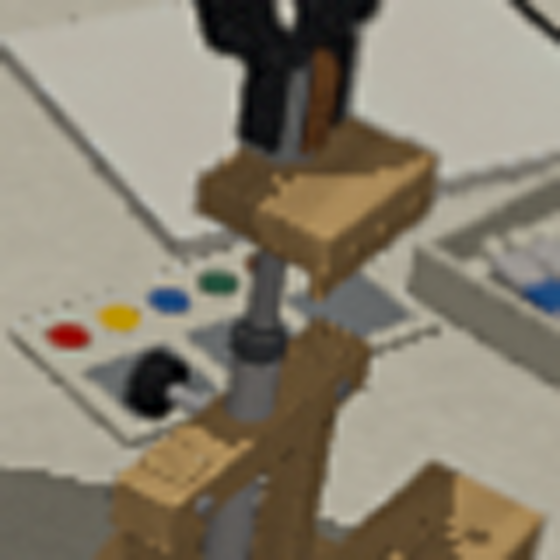

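The dark ring at (262,330) sits right at the collar, and the arm's travel is 61.0 mm. I'll add 1.5 mm so it is certainly out, then check that it holds still.

```bash
python3 - <<'E'
from h import *
p=r.get_position(); r.move_linear([p[0],p[1],.2434+.0631],feed=.02); r.pause(.5)
p=r.get_position(); print(p[2]-.24336,r.get_ft_force(),r.get_t())
lm("mark_ring",[.5715,.1342,.224],8,("scene",)); lm("tube_mouth",[.5715,.1342,.222],8,("scene",)); lm("pull_knob",[.5715,.1342,.30],4,("scene",))
print(r.get_position()-p,np.abs(r.get_dq()).max(),r.get_t())
shot("scene","c7",(362,140,40,40),14)
E
```

```text
0.06312657094622645 [  2.04178288  -0.13183838 -15.289215  ] 34.5167
mark_ring scene 8 [0.5699 0.1322 0.2243] [0.0011 0.0013 0.0018]
tube_mouth scene 7 [0.5685 0.1324 0.2222] [0.0022 0.0009 0.0014]
pull_knob scene 4 [0.573  0.1355 0.3015] [0.001  0.0022 0.0008]
[1.70963633e-05 3.31933197e-06 7.71102771e-06] 0.0011313431342650129 36.5167
```

View pics/c7.png

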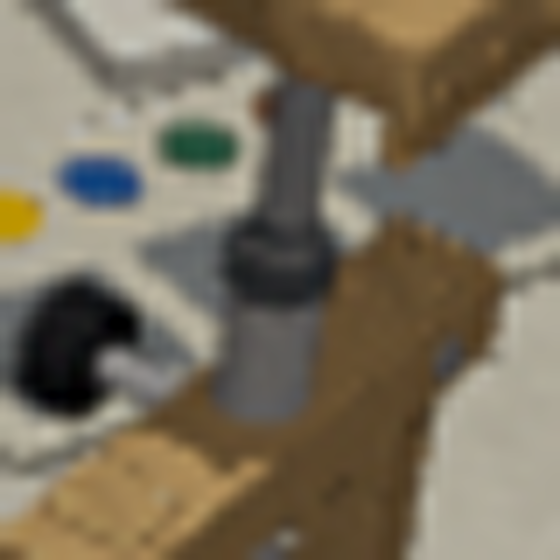

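The ring is just above the collar at (285,230): +2 mm by the networks, a knob rise of 62.9 mm, and the arm at +63.1 mm and still. I'm handing in.

```bash
python3 -c "
from rig import r
print(r.sign_off(), r.get_t())"
```

```text
the job is handed in; nothing more can be done
the job is handed in; nothing more can be done
```

The job is handed in at about 36.5 s: the brush stands tail-down in the large brown bottle, released, and the gripper holds the clamp still by its knob at about 63 mm, with the mark ring just clear of the tube's mouth.

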